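Move a freshly glazed plate to the drying rack with a lifter

ROBOT

A 6-joint arm with a two-finger parallel gripper is mounted at the origin on the work surface. World frame = base frame: x ahead of the robot, y to its left, z up, the work surface at z = 0. Lengths are in m, angles in rad, forces in N, time in s.
With the tool pointing down it reaches from about 0.375 to 0.975 m from the base axis. Payload 3.8 kg.
Tool frame: the origin (TCP) lies midway between the tips of the shut fingers; the grasp point (between the pads) lies 19 mm behind it; z points along the fingers, y is the line along which they close (so a half turn about z gives the same grasp; the last joint's range is limited). The gripper opens to 85 mm and grips with 20 to 120 N. Pads are 22 mm wide; open, the fingers measure 114 mm over their backs; the gripper's body (76 mm by 85 mm) begins 54 mm behind the grasp point. The pads swing forward as they close: fully open they stand 13 mm farther back than shut.
Start: joints at [1.161, 0.264, 1.604, -0, 1.274, -0.037], TCP at [0.246, 0.629, 0.231] pointing down, gripper open.
Joint ranges: [-2.63, 2.63], [-0.94, 2.18], [0.31, 2.57], [-1.31, 4.45], [0, 2.66], [-2.55, 2.55]. Speed limits (rad/s): [2.57, 2.57, 3.14, 3.14, 3.14, 3.14].

INTERFACE

Orientations are given as a rotation vector (axis times angle).
In Python, from workcell import bot gives the robot as it stands.
- The arm moves only by the tool step_arm, never from a script. Its argument "motion" is a list of rows, each a list of 5 numbers: the finger opening in cm, from 0 to 8.54, then the shift along the tool's x, y, z in cm, then the turn about the tool's z in degrees. In form: [[claw, dx, dy, dz, twist], ...]. A call has 1 to 20 rows; each row is the pose to reach, as a shift and turn from the pose commanded when the call began, along the tool's axes at that moment; what a row does not reach only later rows make up. A row lasts 1/10 s, in which the tool goes at most 50 mm and 8.59 degrees, less where a joint would pass 70% of its speed; a pose out of reach is approached as far as the arm can. A call with a gripper value outside its range is refused whole. The fingers move at their own pace and stop on an object; "force" is the grip in N (left out, the last holds). Time passes only in rows, so rows that repeat a pose let the fingers close. It gives the time, the measured TCP pose, the force, the opening and the grip force at its end, in the units of the state.
- bot.read_state(): the state, without advancing time (a new reading comes with each control period).
- bot.read_camera(name): name is "scene" or "top" or "wrist"; returns (picture, depth): 420x560x3 uint8, red, green, blue; 420x560 float32, m along the optical axis (not along the pixel's ray), 0 where there is no reading.
- bot.calibration(name): a dict with "mtx" (3x3 intrinsics, pixels), "origin" and "orientation" of the camera in the world; the wrist camera has in their place "T_tool_cam" (4x4, takes a point from camera to tool coordinates, whose origin is the TCP and whose axes are the flange's). Camera axes: x right, y up, looking along -z (the intrinsics and any distortion apply to the point x, -y, -z); pixel columns grow to the right and rows downward; lengths in m; the calibration is good to about 2 mm. A picture is of the moment at which its call begins: read the wrist's pose just before it. calibration takes no time and is no camera call.
- bot.finish_job(): hands the job in; it is judged then, once.
The state is a dict: "time": time; "q": joint angles; "joint_vel": joint speeds; "joint_torque": joint torques, N m; "tool_pos": TCP position; "tcp_rot": TCP orientation; "wrist_force": force on the tool from outside, world axes, zero at the start; "torque": the same for the moment, N m; "width": opening from 0.0 (shut) to 1.0 (fully open); "grip_force": force on a finger pad.
Only numpy, scipy, OpenCV 4.12 (cv2) and the standard library are available. Lean on these libraries where they do the work, as an engineer would, in place of code of your own. Each camera call takes 0.05 s, during which the arm holds its last target. There are 200 camera calls.

TASK

The oblong plate on the work board is freshly glazed, so only the lifter may touch it: pick up the lifter by its handle, slide its blade under the plate (the stop strip keeps it from running away) and lift the plate level off the board. Set it down gently across the two bars of the drying rack, centred and square to them, draw the blade out from between the bars, and lay the lifter flat on the bare bench. Do not tip the plate, and leave the jar, the bowl and the brush pot alone.

Things in the scene. Friction and masses are not known exactly. Their poses are not given: they have to be found in the camera images.
- board: Fixed plywood work board, 150 mm (its x) by 180 mm (y), 12 mm thick, left or right of the rack; origin at the centre of its underside on the bench. A wooden stop strip, 14 mm wide and 14 mm high above the board's top, runs along its far (+x) edge, near face at x = 61 mm; the other edges are open. Slide the blade in from the -x side, towards the strip.
- rack: Fixed wooden drying rack; origin at the centre of its underside on the bench. Base 130 (its x) by 150 (y) by 8 mm with two bars along its x, 120 long, 22 wide, 30 mm high, centre lines at y = +-56 mm, tops 38 mm above the origin. Between them a channel 90 mm wide, 30 mm deep, open at both ends. Its x points as the board's within 0.5 rad. The plate's long side goes across the bars.
- plate_mid (a point): Centre of the loose oblong white plate (0.1 to 0.2 kg), 6 mm above its underside; x across its short side, y along its long side, z up. Flat base 80 (x) by 130 mm (y); its edges flare up from the base's lower edge at 35 degrees to a rim 12 mm high, 103 by 153 mm over all. Lies on the board, x as the board's within 0.1 rad, far rim 0 to 13 mm short of the stop strip.
- plate: The same plate; origin at the centre of its underside, same axes. Pushed by a blade edge it slides until its rim meets the strip, then rides up its flare on to the blade.
- lifter_grip (a point): Place to grip the loose lifter (0.12 kg steel spatula), in the middle of the handle's height; x along the handle to the blade's tip, y across, z up. The handle is a level wooden bar 22 mm wide, 24 mm high, from 28 mm ahead of this point to 72 mm behind it; a sloping neck leads down to the blade. This point is 50 mm above the blade's underside, 155 mm behind its front edge.
- lifter_tip (a point): Middle of the blade's front edge, at its underside; same axes. The blade is flat, 110 mm long, 66 mm wide, 2.5 mm thick, thinning to 1.1 mm over its last 20 mm. The neck rises from 100 mm behind this point, so the plate is well on the blade when its centre is 35 to 45 mm behind this point.
- lifter: The same lifter; origin on the blade's underside, 55 mm behind the front edge, same axes. At the start it lies flat on the bench to the robot's right.
- jar: Glass jar with white lid, 68 mm wide and 85 mm high, standing loose; origin under its centre. Leave alone.
- mortar: White ceramic bowl, 110 mm wide and 55 mm high, loose; origin under its centre. Leave alone.
- brushpot: White pot 76 mm wide and 90 mm high with brushes up to 150 mm high, loose; origin under its centre. Leave alone.
Not all that is in view belongs to the job. Leave any red or yellow look-alike of the board alone.

How it is judged:
On the way:
1. the plate is carried on the lifter, clear of the board (contact force between plate and lifter above 0.4 N and contact force between plate and board below 0.02 N and contact force between plate and rack below 0.02 N and height (world z) of plate above 0.03 m and angle between plate's own z axis and vertical below 0.3 rad), for 0.3 s.
At the end, for the whole second after the job is handed in: The plate rests still on both bars of the rack, flat, its centre within 18 mm of the rack's centre in both directions and square to the rack within 0.2 rad; the lifter no longer touches it and lies flat and still on the bare bench (x of plate in the frame of rack between -0.018 and 0.018 m and y of plate in the frame of rack between -0.018 and 0.018 m and z of plate in the frame of rack between 0.035 and 0.041 m and angle between each of plate, lifter's own z axis and vertical below 0.05 rad and angle between the x axis of plate and the x axis of rack, either way round below 0.2 rad and contact force between plate and rack above 0.3 N and linear speed of each of plate, lifter below 0.02 m/s and contact force between plate and lifter below 0.02 N and height (world z) of lifter below 0.004 m).
It fails at once if the gripper or arm touches the glazed plate (contact force between any of the fingers, the arm and plate above 0.3 N).
It fails at once if the plate is tipped by more than about 25 degrees (angle between plate's own z axis and vertical above 0.44 rad).
It fails at once if the plate is banged down on the rack (over 25 N) (contact force between plate and rack above 25 N).
It fails at once if the jar, the bowl or the brush pot is moved by more than 20 mm (distance of any of jar, mortar, brushpot from where it was at the start of the episode above 0.02 m).
It also fails if it takes over 64 s, if anything falls off the work surface, if the arm or the gripper's body presses on something with over 40 N, if the wrist force passes 120 N, or if a joint passes its speed limit or range.

## Working session

There is one attempt and no reset: what is moved stays moved. The work goes in short steps, Python scripts to look and compute and a tool call to move; the robot and the scene stay as the last step left them, time stands still between calls to the robot, and variables do not carry over. Pictures are saved under pics/ and viewed, at most 10 in all, crops included, and the job is handed in when it is done.

Besides the shell and the picture viewer there is one more tool, called after "Call:" by a JSON object that holds its "method" and its "body". step_arm: Moves the arm, as the interface text tells. Its arguments: {"type":"object","properties":{"motion":{"type":"array","items":{"type":"array","items":{"type":"number"}}},"force":{"type":"number"}},"required":["motion"]}

```bash
mkdir -p pics && ls
cat > h.py <<'E'
import numpy as np, cv2
from scipy.spatial.transform import Rotation as R
from workcell import bot
def cam(name):
    c=bot.calibration(name); return c
def pose(name):
    c=bot.calibration(name); K=np.array(c["mtx"])
    if name=="wrist":
        s=bot.read_state(); T=np.eye(4); T[:3,:3]=R.from_rotvec(s["tcp_rot"]).as_matrix(); T[:3,3]=s["tool_pos"]
        return K,T@np.array(c["T_tool_cam"])
    T=np.eye(4); o=np.array(c["orientation"]); T[:3,:3]=R.from_rotvec(o).as_matrix() if o.size==3 else o
    T[:3,3]=c["origin"]; return K,T
def shot(name,fn=None):
    K,T=pose(name); im,d=bot.read_camera(name)
    if fn: cv2.imwrite("pics/"+fn,im[:,:,::-1])
    np.savez("last_%s.npz"%name,im=im,d=d,K=K,T=T)
    return im,d,K,T
def load(name):
    z=np.load("last_%s.npz"%name); return z["im"],z["d"],z["K"],z["T"]
def ray(uv,K,T,z):
    uv=np.atleast_2d(uv).astype(float)
    v=np.c_[(uv[:,0]-K[0,2])/K[0,0],-(uv[:,1]-K[1,2])/K[1,1],-np.ones(len(uv))]@T[:3,:3].T
    return T[:3,3]+v*((z-T[2,3])/v[:,2])[:,None]
def cloud(d,K,T):
    v,u=np.mgrid[:d.shape[0],:d.shape[1]]
    P=np.stack([(u-K[0,2])/K[0,0]*d,-(v-K[1,2])/K[1,1]*d,-d],-1)@T[:3,:3].T+T[:3,3]
    P[d==0]=np.nan; return P
E
python3 - <<'E'
from h import *
for n in("scene","top"):
    shot(n,n+"0.png"); c=bot.calibration(n); print({k:np.round(v,4).tolist() if not isinstance(v,str) else v for k,v in c.items()})
print(bot.calibration("wrist")); print(bot.read_state())
E
```

```text
pics
{'mtx': [[424.9925, 0.0, 282.5517], [0.0, 424.9925, 201.0676], [0.0, 0.0, 1.0]], 'origin': [1.3414, 0.0195, 0.685], 'orientation': [0.7047, 0.7729, 1.5265]}
{'mtx': [[453.6952, 0.0, 277.2908], [0.0, 453.6952, 212.8241], [0.0, 0.0, 1.0]], 'origin': [0.3575, -0.0465, 1.4373], 'orientation': [0.0818, -0.0911, -1.5711]}
{'mtx': array([[316.15841807,   0.        , 286.19942656],
       [  0.        , 316.15841807, 211.4840438 ],
       [  0.        ,   0.        ,   1.        ]]), 'T_tool_cam': array([[ 7.79241949e-04,  9.51421732e-01,  3.07889720e-01,
         7.96501411e-02],
       [ 9.99999094e-01, -4.03327177e-04, -1.28457358e-03,
         7.61427521e-04],
       [-1.09799093e-03,  3.07890442e-01, -9.51421184e-01,
        -1.42861278e-01],
       [ 0.00000000e+00,  0.00000000e+00,  0.00000000e+00,
         1.00000000e+00]])}
{'time': 0.1, 'q': array([ 1.16113702e+00,  2.64693426e-01,  1.60526407e+00, -1.58657560e-05,
        1.27370127e+00, -3.68833811e-02]), 'joint_vel': array([ 0.00097735, -0.0011653 , -0.00198603,  0.00029503, -0.00038695,
        0.00194914]), 'joint_torque': array([ 3.69560594e-04, -5.16706789e+01, -3.68591952e+01, -7.92449873e-05,
        6.28178066e-03, -2.32747645e-06]), 'tool_pos': array([0.24556415, 0.62802419, 0.23006162]), 'tcp_rot': array([-0.58208101, -3.08674501,  0.00316972]), 'wrist_force': array([ 0.49525251, -0.23553924, -1.00036449]), 'torque': array([-0.00579952,  0.01699659,  0.0360316 ]), 'grip_force': 0.0, 'width': 0.9983430282169359}
```

View pics/top0.png

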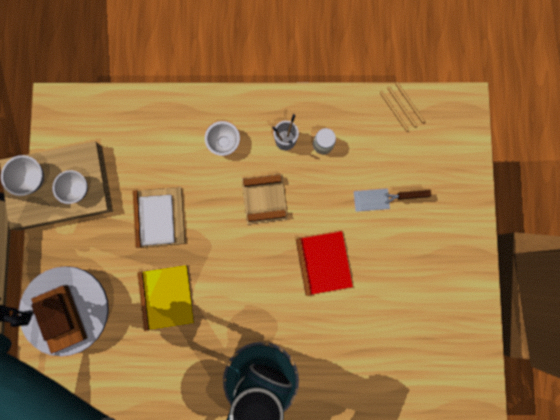

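View pics/scene0.png

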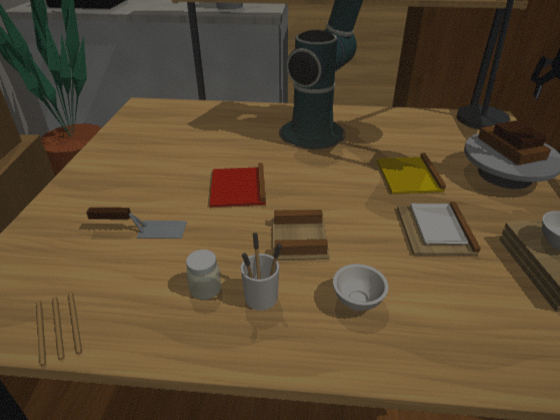

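The top view shows these things:
- The natural-wood board with the white plate is at about (160,218), with its strip on the left (+y) side.
- The rack is at (266,198).
- The lifter has its blade at (372,200) and its handle at (412,195).
- The jar is at (324,140), the pot at (285,133) and the bowl at (222,138).

Three things look like the board: plywood (160,218), yellow (167,297) and red (326,263). The plywood one carrying the white plate is the one meant. I'll take rough positions first, then check with the wrist camera.

Run:
```python
from h import *
im,d,K,T=load("top"); P=cloud(d,K,T)
print("bench z", np.nanmedian(P[230:260,200:280,2]))
for n,uv,z in [("blade",(372,200),0),("grip",(405,195),.05),("tip",(355,201),0),("tail",(430,194),.05),("plate",(156,220),.02),("rack",(266,198),.03),("jar",(324,138),.08),("pot",(286,133),.09),("bowl",(222,138),.05)]:
    print(n,np.round(ray(uv,K,T,z)[0],3),"cloud",np.round(P[uv[1],uv[0]],3))
big=cv2.resize(np.ascontiguousarray(im[160:300,120:360,::-1]),None,fx=3.3,fy=3.3,interpolation=cv2.INTER_CUBIC); cv2.imwrite("pics/crop1.png",big)
```

```text
bench z -3.034710536686802e-05
blade [ 0.557 -0.358  0.   ] cloud [ 0.557 -0.358  0.002]
grip [ 0.566 -0.45   0.05 ] cloud [ 0.564 -0.447  0.061]
tip [ 0.554 -0.304  0.   ] cloud [ 0.554 -0.304  0.001]
tail [ 0.569 -0.528  0.05 ] cloud [ 0.566 -0.523  0.064]
plate [0.492 0.325 0.02 ] cloud [0.492 0.325 0.019]
rack [ 0.56 -0.02  0.03] cloud [ 0.563 -0.019  0.006]
jar [ 0.738 -0.198  0.08 ] cloud [ 0.738 -0.198  0.081]
pot [ 0.751 -0.082  0.09 ] cloud [ 0.776 -0.084  0.003]
bowl [0.747 0.118 0.05 ] cloud [0.756 0.122 0.018]
```

View pics/crop1.png

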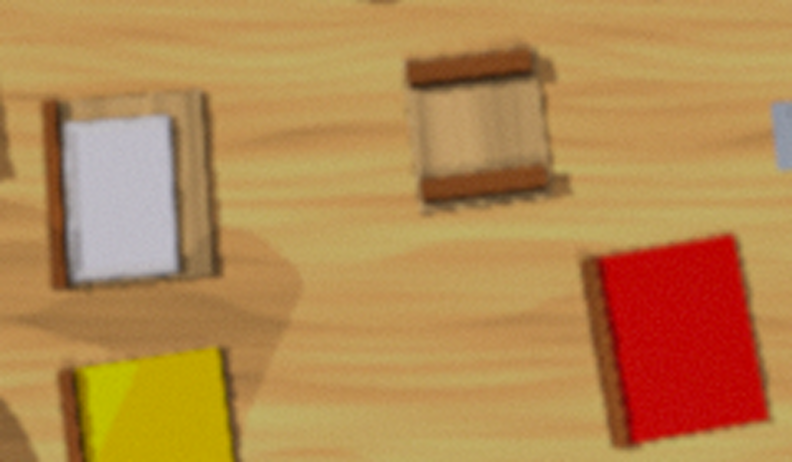

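The crop confirms it: the plate lies on the plywood board at upper left, with its strip on the left side. The red and yellow look-alikes are bare. I'll move to look at the board, with tool x turned to about world +y.

Call:
{"method": "step_arm", "body": {"motion": [[8.5,-4.2,-2.4,0,8.1],[8.5,-8.4,-4.8,0,16.2],[8.5,-12.6,-7.1,0,24.4],[8.5,-16.8,-9.5,0,32.5],[8.5,-21,-11.9,0,40.6],[8.5,-25.2,-14.2,0,48.8],[8.5,-29.4,-16.6,0,56.9],[8.5,-33.6,-19,0,65],[8.5,-33.6,-19,0,65],[8.5,-33.6,-19,0,65],[8.5,-33.6,-19,0,65]], "force": 60}}

```text
time: 1.2
tool_pos: [0.4889, 0.3298, 0.2309]
tcp_rot: [-2.148, -2.291, 0.001]
wrist_force: [-0.6, -0.1, -0.1]
width: 0.992
grip_force: 0.0
```

Run:
```python
from h import *
im,d,K,T=shot("wrist","w1.png"); P=cloud(d,K,T); np.savez("w1.npz",im=im,P=P,K=K,T=T)
s=bot.read_state(); print(s["tool_pos"],s["tcp_rot"],abs(s["joint_vel"]).max())
Z=P[...,2]
hsv=cv2.cvtColor(im,cv2.COLOR_RGB2HSV)
def big(m):
    n,l,st,c=cv2.connectedComponentsWithStats(m.astype(np.uint8)); i=1+np.argmax(st[1:,4]); return l==i
m=big((hsv[...,1]<60)&(hsv[...,2]>110)&(abs(P[...,0]-.49)<.15)&(abs(P[...,1]-.32)<.15))
print("plate z med",np.median(Z[m]), np.nanpercentile(Z[m],[5,95]),m.sum())
c=max(cv2.findContours(m.astype(np.uint8),0,1)[0],key=cv2.contourArea)[:,0]
w=ray(c,K,T,.024)[:,:2].astype(np.float32); r=cv2.minAreaRect(w*1000); print("plate rect mm",r)
b=(Z>.009)&(Z<.015)&(abs(P[...,0]-.49)<.2)&(abs(P[...,1]-.32)<.2)
st=(Z>.021)&(Z<.030)&(hsv[...,1]>90)&(abs(P[...,0]-.49)<.15)&(abs(P[...,1]-.4)<.06)
for n,mm in(("board",big(b)),("strip",big(st))):
    print(n,mm.sum(),cv2.minAreaRect((P[mm][:,:2]*1000).astype(np.float32)))
```

```text
[0.48866159 0.33022593 0.2309724 ] [-2.14705743e+00 -2.29258127e+00  7.35795838e-04] 0.012268109452078738
plate z med 0.01860233713024073 [0.01709071 0.02357543] 11553
plate rect mm ((493.3472595214844, 329.08563232421875), (150.86538696289062, 101.00263977050781), 4.3158135414123535)
board 5108 ((503.7064208984375, 315.573974609375), (180.23500061035156, 135.08291625976562), 4.938058376312256)
strip 2293 ((497.1983642578125, 390.776611328125), (180.0587615966797, 14.143506050109863), 4.958011150360107)
```

View pics/w1.png

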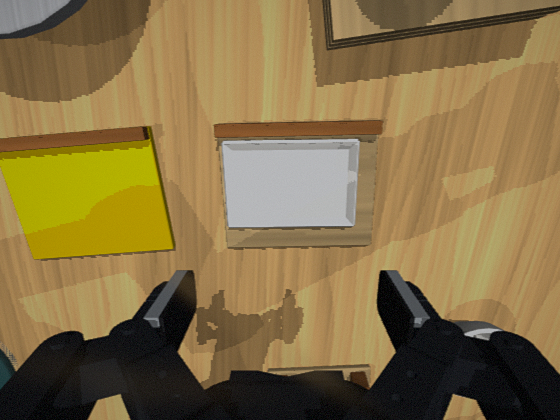

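The wrist view shows the plate at (290,185) with a small gap to the strip at (298,130). The rim measures 151×101 mm and the board is 180 mm wide, which matches the description. Next is the rack.

Call:
{"method": "step_arm", "body": {"motion": [[8.5,-4.5,0.7,0,0],[8.5,-9,1.4,0,0],[8.5,-13.5,2,0,0],[8.5,-18,2.7,0,0],[8.5,-22.5,3.4,0,0],[8.5,-27,4.1,0,0],[8.5,-31,4.7,0,0],[8.5,-33.4,5,0,0],[8.5,-33.4,5,0,0],[8.5,-33.4,5,0,0]]}}

```text
time: 2.25
tool_pos: [0.5605, 0.0004, 0.2312]
tcp_rot: [-2.148, -2.291, -0.0]
wrist_force: [-0.2, -0.2, -0.4]
width: 0.995
grip_force: 0.0
```

Run:
```python
from h import *
im,d,K,T=shot("wrist","w2.png"); P=cloud(d,K,T)
s=bot.read_state(); print(s["tool_pos"],s["tcp_rot"],abs(s["joint_vel"]).max())
Z=P[...,2]; near=(abs(P[...,0]-.56)<.14)&(abs(P[...,1]+.02)<.13)
def comps(m,k=3):
    n,l,st,c=cv2.connectedComponentsWithStats(m.astype(np.uint8)); o=np.argsort(-st[1:,4])[:k]+1; return [l==i for i in o]
for n,m,z in(("bars",near&(Z>.034)&(Z<.041),.038),("base",near&(Z>.005)&(Z<.041),.008)):
    for mm in comps(m,2):
        r=cv2.minAreaRect((P[mm][:,:2]*1000).astype(np.float32)); uv=np.argwhere(mm).mean(0); print(n,mm.sum(),uv,np.median(Z[mm]),r)
```

```text
[0.56043377 0.00085291 0.23114627] [-2.14715231e+00 -2.29216311e+00 -4.30219504e-04] 0.009452689265900068
bars 2138 [188.29326473 336.92890552] 0.03813317803239302 ((616.6173706054688, -2.75128173828125), (22.32215690612793, 119.43302917480469), 7.0056023597717285)
bars 2113 [194.38807383 235.51443445] 0.03806298664010538 ((505.5152587890625, -16.281726837158203), (22.234167098999023, 119.51837158203125), 6.916250228881836)
base 13562 [186.13110161 286.469621  ] 0.00874711363331182 ((561.0134887695312, -9.677764892578125), (150.27572631835938, 129.92552185058594), 6.971437931060791)
base 253 [265.24901186 175.18577075] 0.02240064376569295 ((427.6265869140625, -120.4929428100586), (17.844161987304688, 25.312358856201172), 6.758777141571045)
```

Rack found at (0.5610, -0.0096) with yaw 96.95°, and its sizes match. Now the lifter.

Call:
{"method": "step_arm", "body": {"motion": [[8.5,-4.6,-0.3,0,0],[8.5,-9.2,-0.6,0,0],[8.5,-13.8,-0.9,0,0],[8.5,-18.4,-1.2,0,0],[8.5,-23,-1.4,0,0],[8.5,-27.6,-1.7,0,0],[8.5,-32.2,-2,0,0],[8.5,-36.8,-2.2,0,0],[8.5,-40,-2.4,0,0],[8.5,-41.9,-2.5,0,0],[8.5,-41.9,-2.5,0,0],[8.5,-41.9,-2.5,0,0]]}}

```text
time: 3.5
tool_pos: [0.563, -0.4187, 0.2309]
tcp_rot: [-2.147, -2.291, -0.001]
wrist_force: [-0.5, 0.9, 1.2]
width: 0.994
grip_force: 0.0
```

Run:
```python
from h import *
im,d,K,T=shot("wrist","w3.png"); P=cloud(d,K,T)
s=bot.read_state(); print(s["tool_pos"],s["tcp_rot"],abs(s["joint_vel"]).max())
Z=P[...,2]; hsv=cv2.cvtColor(im,cv2.COLOR_RGB2HSV)
near=(abs(P[...,0]-.56)<.07)&(P[...,1]>-.56)&(P[...,1]<-.27)
def big(m):
    n,l,st,c=cv2.connectedComponentsWithStats(m.astype(np.uint8)); i=1+np.argmax(st[1:,4]); return l==i
b=big(near&(hsv[...,1]<70)&(Z<.006)); h=big(near&(Z>.054)&(Z<.07))
for n,m in(("blade",b),("handle",h)):
    print(n,m.sum(),np.argwhere(m).mean(0),np.nanmedian(Z[m]),cv2.minAreaRect((P[m][:,:2]*1000).astype(np.float32)))
```

```text
[ 0.56299761 -0.41839624  0.23114482] [-2.14696608e+00 -2.29204263e+00 -1.23955865e-03] 0.008998339586113416
blade 5822 [117.8328753  285.16781175] 0.0025895413110606225 ((557.193115234375, -352.1643981933594), (66.80908966064453, 111.01210021972656), 4.402499675750732)
handle 1789 [238.45276691 286.99552823] 0.061864098641061405 ((567.1126098632812, -473.0055847167969), (22.032960891723633, 98.98585510253906), 4.556250095367432)
```

View pics/w3.png

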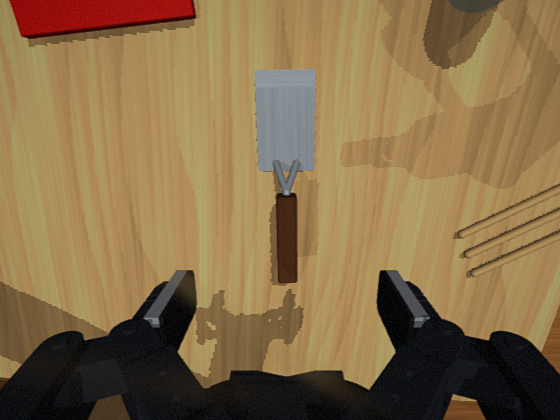

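The wrist view shows the lifter with its blade at (285,118) and handle at (287,238). The blade measures 67×111 mm and the handle 22×99 mm with its top at z 62 mm, all as described. The grip point is (0.565, -0.4515) and the yaw 94.5°. I'll go down and grip.

Call:
{"method": "step_arm", "body": {"motion": [[8.5,-1.6,0,4,-0.8],[8.5,-3.3,0,8.5,-0.8],[8.5,-3.3,0,13,-0.8],[8.5,-3.3,0,17,-0.8],[8.5,-3.3,0,19.5,-0.8],[8.5,-3.3,0,20.3,-0.8],[8.5,-3.3,0,20.3,-0.8],[8.5,-3.3,0,20.3,-0.8],[0,-3.3,0,20.3,-0.8],[0,-3.3,0,20.3,-0.8],[0,-3.3,0,20.3,-0.8],[0,-3.3,0,20.3,-0.8],[0,-3.3,0,20.3,-0.8],[0,-3.3,0,20.3,-0.8],[0,-3.3,0,20.3,-0.8],[0,-3.3,0,20.3,-0.8]], "force": 120}}

```text
time: 5.15
tool_pos: [0.5647, -0.4539, 0.029]
tcp_rot: [2.133, 2.305, -0.0]
wrist_force: [-0.7, -0.5, 6.1]
width: 0.24
grip_force: 117.1
```

Call:
{"method": "step_arm", "body": {"motion": [[0,0,0,-1,0],[0,0,0,-3.5,0],[0,0,0,-7,0],[0,0,0,-10,0],[0,0,0,-10,0],[0,0,0,-10,0],[0,0,0,-10,0]]}}

```text
time: 5.85
tool_pos: [0.5633, -0.4525, 0.126]
tcp_rot: [-2.131, -2.303, 0.0]
wrist_force: [-0.3, -0.1, -1.3]
width: 0.237
grip_force: 117.3
```

```bash
cat > blade.py <<'E'
from h import *
def blade(fn=None):
    im,d,K,T=shot("wrist",fn); P=cloud(d,K,T); s=bot.read_state()
    Rt=R.from_rotvec(s["tcp_rot"]).as_matrix(); Q=(P-s["tool_pos"])@Rt   # tool frame
    hsv=cv2.cvtColor(im,cv2.COLOR_RGB2HSV)
    m=(hsv[...,1]<70)&(Q[...,0]>.03)&(Q[...,0]<.18)&(abs(Q[...,1])<.05)&(abs(Q[...,2]-.027)<.015)
    n,l,st,c=cv2.connectedComponentsWithStats(m.astype(np.uint8)); m=l==1+np.argmax(st[1:,4])
    q=Q[m]; r=cv2.minAreaRect((q[:,:2]*1000).astype(np.float32))
    A=np.c_[q[:,0]-.1,q[:,1],np.ones(len(q))]; f=np.linalg.lstsq(A,q[:,2],rcond=None)[0]
    print("tcp",np.round(s["tool_pos"],4),"yaw",np.degrees(2*np.arctan2(s["tcp_rot"][1],s["tcp_rot"][0]))%360,"n",m.sum())
    print("rect in tool mm",r,"slopes x,y",f[:2].round(4),"z at x=100mm",f[2].round(4), "xmax",np.percentile(q[:,0],99.8))
E
python3 -c "
from blade import *
blade('w4.png')"
```

```text
tcp [ 0.5631 -0.4523  0.1255] yaw 94.4408557568454 n 22731
rect in tool mm ((87.50630187988281, 0.35823822021484375), (82.10685729980469, 66.34247589111328), 0.374869167804718) slopes x,y [ 0.0114 -0.0006] z at x=100mm 0.0259 xmax 0.12801643026721926
```

Call:
{"method": "step_arm", "body": {"motion": [[0,2,0,0,0],[0,6,-0.1,0,0],[0,10.5,-0.2,0,0],[0,15,-0.3,0,0],[0,19.5,-0.3,0,0],[0,24,-0.4,0,0],[0,28.5,-0.5,0,0],[0,33,-0.6,0,0],[0,37.5,-0.6,0,0],[0,42,-0.7,0,0],[0,46.5,-0.8,0,0],[0,51,-0.9,0,0],[0,54.5,-0.9,0,0],[0,56.6,-0.9,0,0],[0,56.6,-0.9,0,0],[0,56.6,-0.9,0,0],[0,56.6,-0.9,0,0],[0,56.6,-0.9,0,0]]}}

```text
time: 7.7
tool_pos: [0.5115, 0.1089, 0.1278]
tcp_rot: [-2.135, -2.304, 0.001]
wrist_force: [-0.1, 0.3, -0.2]
width: 0.242
grip_force: 117.4
```

Run:
```python
from blade import *
blade("w5.png")
s=bot.read_state(); print(s["tool_pos"],s["wrist_force"],s["joint_vel"].round(3))
# plate and board again, plate in tool frame
im,d,K,T=load("wrist"); P=cloud(d,K,T)
c=np.array([.4933,.3291]); t=np.radians(94.07); u=np.array([-np.sin(t-np.pi/2),np.cos(t-np.pi/2)])
print("tcp->plate along,lat",(c-s["tool_pos"][:2])@u,(c-s["tool_pos"][:2])@[u[1],-u[0]])
```

```text
tcp [0.5116 0.109  0.128 ] yaw 94.34951005168818 n 22817
rect in tool mm ((87.60926055908203, 0.039791107177734375), (82.05130767822266, 66.42841339111328), 0.4079986810684204) slopes x,y [0.0122 0.    ] z at x=100mm 0.0264 xmax 0.12816730558918996
[0.51160796 0.10897866 0.12797977] [-0.02698676 -0.49250322 -0.33543753] [ 0.001 -0.003 -0.005  0.002 -0.     0.001]
tcp->plate along,lat 0.22086562639636884 -0.0026386426189960992
```

View pics/w5.png

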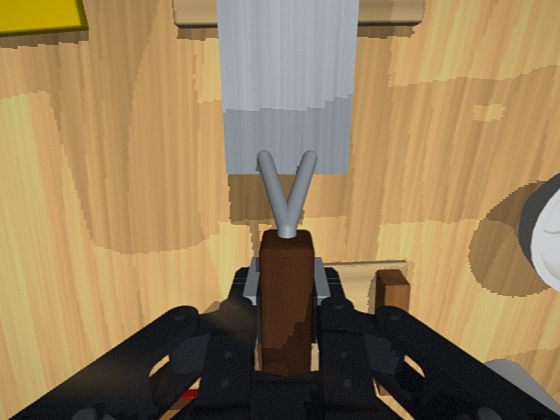

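The view shows the blade level, with the bare edge of the board just under its front at the top of the picture (about row 12). I'll shift 2 mm sideways and lower towards the board.

Call:
{"method": "step_arm", "body": {"motion": [[0,0,-0.2,2,0],[0,0,-0.2,5,0],[0,0,-0.2,7.2,0],[0,0,-0.2,8.1,0],[0,0,-0.2,8.3,0],[0,0,-0.2,8.4,0],[0,0,-0.2,8.5,0],[0,0,-0.2,8.5,0],[0,0,-0.2,8.5,0]]}}

```text
time: 8.65
tool_pos: [0.5103, 0.1101, 0.0442]
tcp_rot: [2.133, 2.305, 0.002]
wrist_force: [-0.2, -0.8, -0.7]
width: 0.239
grip_force: 117.4
```

Call:
{"method": "step_arm", "body": {"motion": [[0,0,0,0.1,0],[0,0,0,0.1,0],[0,0,0,0.2,0],[0,0,0,0.2,0],[0,0,0,0.2,0]]}}

```text
time: 9.15
tool_pos: [0.5095, 0.1099, 0.0412]
tcp_rot: [-2.134, -2.306, 0.0]
wrist_force: [0.2, -0.5, -0.9]
width: 0.239
grip_force: 117.4
```

Call:
{"method": "step_arm", "body": {"motion": [[0,0,0,0.05,0],[0,0,0,0.1,0],[0,0,0,0.1,0],[0,0,0,0.1,0]]}}

```text
time: 9.55
tool_pos: [0.5098, 0.1099, 0.0405]
tcp_rot: [2.134, 2.306, 0.0]
wrist_force: [-0.7, -1.4, 0.9]
width: 0.242
grip_force: 117.6
```

Call:
{"method": "step_arm", "body": {"motion": [[0,0,0,0.05,0],[0,0,0,0.1,0],[0,0,0,0.1,0],[0,0,0,0.1,0]]}}

```text
time: 9.95
tool_pos: [0.51, 0.1098, 0.0397]
tcp_rot: [2.133, 2.305, 0.001]
wrist_force: [-0.7, -4.7, 4.8]
width: 0.24
grip_force: 118.2
```

Contact with the board, about 5 N. Now I'll slide forward.

Call:
{"method": "step_arm", "body": {"motion": [[0,0.5,0,0,0],[0,1,0,0,0],[0,1.5,0,0,0],[0,2,0,0,0],[0,2.5,0,0,0],[0,3,0,0,0],[0,3.5,0,0,0],[0,4,0,0,0],[0,4.5,0,0,0],[0,4.5,0,0,0]]}}

```text
time: 10.95
tool_pos: [0.5074, 0.1555, 0.0403]
tcp_rot: [2.132, 2.305, 0.003]
wrist_force: [0.3, -2.6, 6.7]
width: 0.238
grip_force: 118.4
```

```bash
cat > plate.py <<'E'
from h import *
def plate(fn=None,z=.024,name="wrist",cx=(.49,.33),rad=.16):
    im,d,K,T=shot(name,fn); P=cloud(d,K,T); hsv=cv2.cvtColor(im,cv2.COLOR_RGB2HSV); s=bot.read_state()
    m=(hsv[...,1]<60)&(hsv[...,2]>100)&(np.hypot(P[...,0]-cx[0],P[...,1]-cx[1])<rad)&(P[...,2]>.008)
    n,l,st,c=cv2.connectedComponentsWithStats(m.astype(np.uint8)); m=l==1+np.argmax(st[1:,4])
    p=P[m]; print("n",m.sum(),"rows",np.argwhere(m)[:,0].min(),"rect",cv2.minAreaRect((p[:,:2]*1000).astype(np.float32)))
    A=np.c_[p[:,:2]-p[:,:2].mean(0),np.ones(len(p))]
    for _ in range(4):
        f=np.linalg.lstsq(A,p[:,2],rcond=None)[0]; k=abs(A@f-p[:,2])<np.percentile(abs(A@f-p[:,2]),75); A,p=A[k],p[k]
    print("centroid",p.mean(0).round(4),"slopes wx,wy",f[:2].round(4),"tcp",s["tool_pos"].round(4),"F",s["wrist_force"].round(1))
E
python3 - <<'E'
from plate import *
print("scene");plate("s6.png",name="scene")
print("top");plate("t6.png",name="top")
E
```

```text
scene
n 1531 rows 203 rect ((495.9062805175781, 330.6717529296875), (155.4772491455078, 101.21154022216797), 5.023959159851074)
centroid [0.4967 0.3286 0.019 ] slopes wx,wy [ 0.0055 -0.0289] tcp [0.5074 0.1554 0.0403] F [ 0.6 -2.7  6.4]
top
n 1245 rows 194 rect ((492.814208984375, 282.6838684082031), (155.86399841308594, 203.9624481201172), 0.5521878004074097)
centroid [0.4939 0.3465 0.0193] slopes wx,wy [-0.0016 -0.0101] tcp [0.5074 0.1554 0.0403] F [ 1.2 -1.8  6.8]
```

The plate is riding up on to the blade: its near side is tilted by about 1.7°. I'll continue to full depth.

Call:
{"method": "step_arm", "body": {"motion": [[0,0.5,0,0,0],[0,1,0,0,0],[0,1.5,0,0,0],[0,2,0,0,0],[0,2.5,0,0,0],[0,3,0,0,0],[0,3.5,0,0,0],[0,4,0,0,0],[0,4.5,0,0,0],[0,5,0,0,0],[0,5.4,0,0,0],[0,5.8,0,0,0],[0,5.8,0,0,0],[0,5.8,0,0,0]]}}

```text
time: 12.45
tool_pos: [0.5033, 0.2123, 0.0411]
tcp_rot: [2.131, 2.305, 0.002]
wrist_force: [0.2, -6.2, 11.7]
width: 0.239
grip_force: 119.2
```

Run:
```python
from plate import *
print("scene");plate("s7.png",name="scene")
im=cv2.imread("pics/s7.png")[150:300,340:520]; cv2.imwrite("pics/s7c.png",cv2.resize(im,None,fx=4,fy=4,interpolation=cv2.INTER_CUBIC))
```

```text
scene
n 1562 rows 204 rect ((497.16363525390625, 330.0936279296875), (151.6380615234375, 102.19661712646484), 4.577714443206787)
centroid [0.4964 0.3302 0.0202] slopes wx,wy [0.0036 0.0069] tcp [0.5033 0.2124 0.041 ] F [ 0.3 -6.3 12.5]
```

View pics/s7c.png

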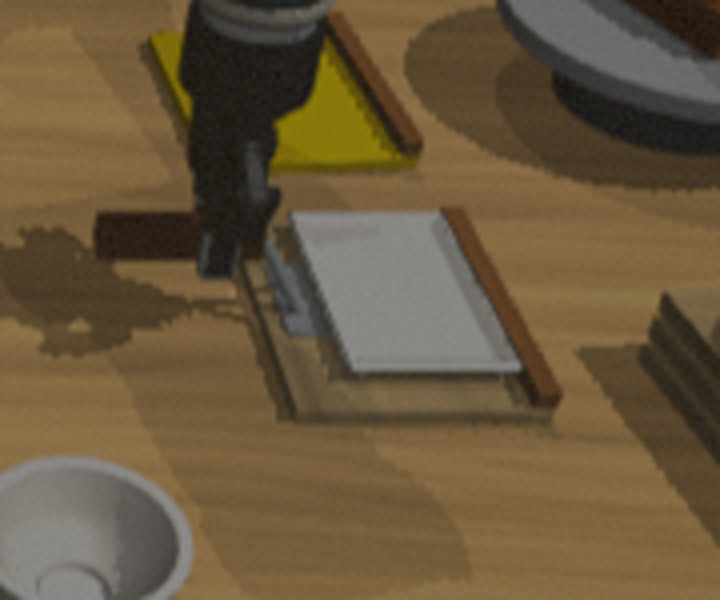

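The crop shows the plate fully on the blade and up against the strip. I'll lift slowly, backing off a little.

Call:
{"method": "step_arm", "body": {"motion": [[0,0,0,-0.2,0],[0,0,0,-0.4,0],[0,0,0,-0.6,0],[0,-0.2,0,-0.9,0],[0,-0.4,0,-1.3,0],[0,-0.6,0,-1.8,0],[0,-0.8,0,-2.5,0],[0,-0.9,0,-3.3,0],[0,-1,0,-4.2,0],[0,-1,0,-5.2,0],[0,-1,0,-6.2,0],[0,-1,0,-7.2,0],[0,-1,0,-8,0],[0,-1,0,-8.4,0],[0,-1,0,-8.4,0],[0,-1,0,-8.4,0],[0,-1,0,-8.4,0]]}}

```text
time: 14.2
tool_pos: [0.5019, 0.2025, 0.1226]
tcp_rot: [-2.133, -2.305, 0.002]
wrist_force: [0.3, -0.1, -2.6]
width: 0.236
grip_force: 117.4
```

Run:
```python
from plate import *
print("scene");plate("s8.png",name="scene"); print("top");plate("t8.png",name="top")
print("wrist");plate("w8.png"); print(bot.read_state()["tcp_rot"])
```

```text
scene
n 1592 rows 177 rect ((496.0242919921875, 319.2939453125), (153.8002166748047, 99.29682922363281), 4.960926055908203)
centroid [0.497  0.3204 0.1011] slopes wx,wy [-0.0033  0.0023] tcp [0.5019 0.2025 0.1226] F [ 0.5 -0.2 -2.7]
top
n 648 rows 215 rect ((451.6412353515625, 269.50665283203125), (142.60667419433594, 86.2647933959961), 80.7665023803711)
centroid [0.458  0.2971 0.1018] slopes wx,wy [-0.0207 -0.0722] tcp [0.502  0.2025 0.1226] F [-0.1  0.1 -3.1]
wrist
n 50230 rows 0 rect ((495.99676513671875, 280.4761047363281), (152.5161590576172, 97.5355224609375), 4.460371971130371)
centroid [0.4934 0.3068 0.1022] slopes wx,wy [ 0.0018 -0.0343] tcp [0.5021 0.2025 0.1227] F [ 1.3 -0.4 -2.5]
[-2.13340382e+00 -2.30544035e+00  1.55994224e-03]
```

View pics/w8.png

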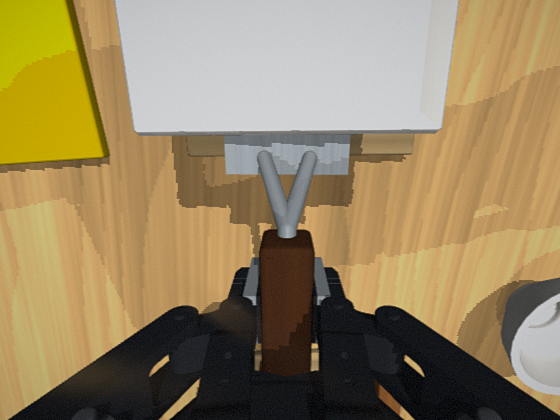

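The plate is carried level. Its near rim corners are at about (134,132) and (441,130). From these I'll work out the plate's pose in the tool frame and the move to the rack.

Run:
```python
from plate import *
im,d,K,T=load("wrist"); s=bot.read_state(); P=cloud(d,K,T)
hsv=cv2.cvtColor(im,cv2.COLOR_RGB2HSV); m=(P[...,2]>.099)&(hsv[...,1]<60)&(hsv[...,2]>100); m[142:]=0
# near rim: lowest plate pixel in each column
cols=np.arange(150,430); rows=np.array([np.max(np.where(m[:,c])[0]) for c in cols]); ok=abs(rows-np.median(rows))<5
print("rim z",np.median(P[np.median(rows).astype(int)-1,cols,2]))
c0=np.argwhere(m[90:128].any(0))[[0,-1],0]; k=np.polyfit(cols[ok],rows[ok],1); print(c0,k)
mm=m[126:134].sum(0)>2; xs=np.where(mm)[0]; e=np.array([[xs[0],np.polyval(k,xs[0])],[xs[-1],np.polyval(k,xs[-1])]])
w=ray(e,K,T,.107)[:,:2]; print("corners",e.round(1).tolist(),w.round(4),"len",np.linalg.norm(w[1]-w[0]))
v=w[1]-w[0]; yaw=np.degrees(np.arctan2(v[1],v[0]))+90; t=np.radians(yaw); u=np.array([np.cos(t),np.sin(t)])
C=w.mean(0)+.0515*u; print("plate yaw",yaw,"centre",C)
ty=2*np.arctan2(s["tcp_rot"][1],s["tcp_rot"][0]); ty%=2*np.pi; p=s["tool_pos"][:2]
ux=np.array([np.cos(ty),np.sin(ty)]); uy=np.array([ux[1],-ux[0]])
print("tool yaw",np.degrees(ty),"plate in tool",(C-p)@ux,(C-p)@uy)
dth=np.radians(96.95-yaw); Rz=np.array([[np.cos(dth),-np.sin(dth)],[np.sin(dth),np.cos(dth)]])
goal=np.array([.5610,-.0096])-Rz@(C-p); D=goal-p
print("goal tcp",goal,"dx,dy cm",100*D@ux,100*D@uy,"twist",-np.degrees(dth))
```

```text
rim z nan
[128 446] [-8.66091586e-03  1.36175192e+02]
corners [[133.0, 135.0], [440.0, 132.4]] [[0.4218 0.2645]
 [0.5711 0.2775]] len 0.14979282680874792
plate yaw 94.97103825027621 centre [0.4919816  0.32228429]
tool yaw 94.43900985976882 plate in tool 0.12022130838947218 -0.0007780286747457511
goal tcp [ 0.57521157 -0.1289809 ] dx,dy cm -33.61320341892665 4.72753135607258 twist -1.978961749723794
```

Call:
{"method": "step_arm", "body": {"motion": [[0,-0.5,0.1,0,0],[0,-1.5,0.2,0,-0.1],[0,-3,0.4,0,-0.2],[0,-5,0.7,0,-0.3],[0,-7.5,1.1,0,-0.5],[0,-10.5,1.5,0,-0.7],[0,-13.5,1.9,0,-0.9],[0,-16.5,2.3,0,-1.1],[0,-19.5,2.7,0,-1.3],[0,-22.5,3.1,0,-1.5],[0,-25.5,3.6,0,-1.6],[0,-28,3.9,0,-1.8],[0,-30,4.2,0,-1.9],[0,-31.5,4.4,0,-2],[0,-32.6,4.6,0,-2],[0,-33.3,4.7,0,-2],[0,-33.6,4.7,0,-2],[0,-33.6,4.7,0,-2],[0,-33.6,4.7,0,-2],[0,-33.6,4.7,0,-2]]}}

```text
time: 16.35
tool_pos: [0.5752, -0.1279, 0.1232]
tcp_rot: [-2.092, -2.343, -0.0]
wrist_force: [0.7, -0.3, -3.4]
width: 0.24
grip_force: 117.4
```

Run:
```python
from plate import *
print("scene");plate("s9.png",name="scene",cx=(.56,-.01),rad=.12)
print("top");plate("t9.png",name="top",cx=(.56,-.01),rad=.12)
im=cv2.imread("pics/s9.png")[160:310,220:400]; cv2.imwrite("pics/s9c.png",cv2.resize(im,None,fx=4,fy=4,interpolation=cv2.INTER_CUBIC))
```

```text
scene
n 1748 rows 185 rect ((564.6104736328125, -10.866722106933594), (152.48712158203125, 99.59087371826172), 7.346638202667236)
centroid [ 0.5639 -0.0108  0.1018] slopes wx,wy [0.0004 0.0009] tcp [ 0.5752 -0.128   0.1233] F [ 0.5 -0.5 -2.2]
top
n 1595 rows 167 rect ((542.7435302734375, -30.984619140625), (196.1577606201172, 144.1941680908203), 6.9434814453125)
centroid [ 0.5775 -0.0057  0.1029] slopes wx,wy [-0.0149 -0.0303] tcp [ 0.5753 -0.1281  0.1233] F [ 0.5  0.  -3.2]
```

View pics/s9c.png

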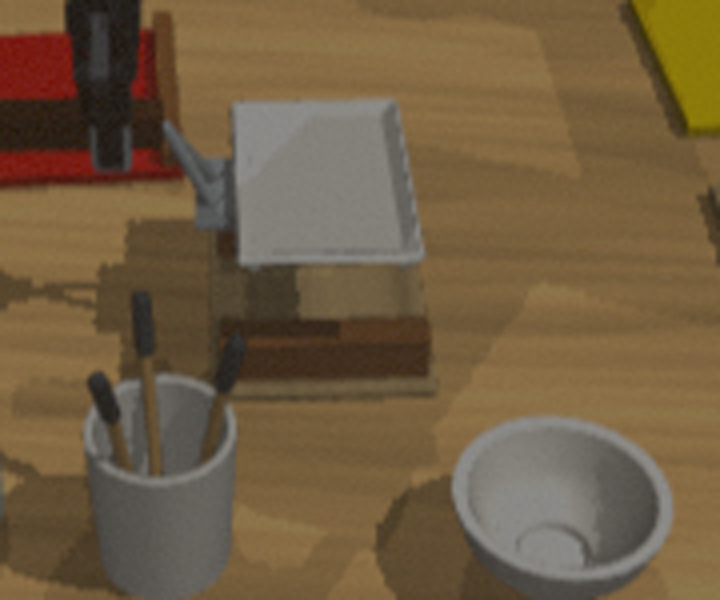

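The plate is level above the rack and square to it. The scene view gives its centre as about (0.5645, -0.011), which is fine. Now I'll lower it gently.

Call:
{"method": "step_arm", "body": {"motion": [[0,0,0,0.4,0],[0,0,0,1.1,0],[0,0,0,2,0],[0,0,0,3,0],[0,0,0,3.8,0],[0,0,0,4.4,0],[0,0,0,4.8,0],[0,0,0,5,0],[0,0,0,5.1,0],[0,0,0,5.2,0],[0,0,0,5.3,0],[0,0,0,5.4,0],[0,0,0,5.5,0],[0,0,0,5.6,0],[0,0,0,5.7,0],[0,0,0,5.8,0],[0,0,0,5.9,0],[0,0,0,6,0],[0,0,0,6.1,0],[0,0,0,6.2,0]]}}

```text
time: 18.45
tool_pos: [0.5755, -0.1288, 0.0614]
tcp_rot: [2.093, 2.342, 0.0]
wrist_force: [0.1, 0.7, -2.0]
width: 0.24
grip_force: 117.7
```

Call:
{"method": "step_arm", "body": {"motion": [[0,0,0,0.1,0],[0,0,0,0.3,0],[0,0,0,0.5,0],[0,0,0,0.8,0],[0,0,0,0.8,0],[0,0,0,0.8,0]]}}

```text
time: 19.05
tool_pos: [0.5752, -0.1287, 0.0531]
tcp_rot: [-2.093, -2.342, 0.0]
wrist_force: [0.1, -0.6, -0.2]
width: 0.24
grip_force: 117.7
```

Run:
```python
from plate import *
print("scene");plate("s10.png",name="scene",cx=(.56,-.01),rad=.12)
```

```text
scene
n 1731 rows 205 rect ((564.4942016601562, -8.75250244140625), (153.04818725585938, 107.37899017333984), 5.710875988006592)
centroid [ 0.5654 -0.0108  0.0434] slopes wx,wy [ 0.0011 -0.    ] tcp [ 0.5753 -0.1287  0.0532] F [ 0.3  0.5 -1.2]
```

The plate rests flat on the bars, with its base at about 38 mm, and is off the blade. I'll draw the blade out.

Call:
{"method": "step_arm", "body": {"motion": [[0,-0.5,0,0,0],[0,-1.5,0,0,0],[0,-3,0,0,0],[0,-5,0,0,0],[0,-7,0,0,0],[0,-9,0,0,0],[0,-11,0,0,0],[0,-13,0,0,0],[0,-15,0,0,0],[0,-17.5,0,0,0],[0,-20,-0.5,0,0],[0,-23,-1.5,0,0],[0,-26,-2.5,0,0],[0,-29,-3.5,0.5,0],[0,-31,-4,1.2,0],[0,-32,-4,1.8,0],[0,-32,-4,2.1,0],[0,-32,-4,2.2,0],[0,-32,-4,2.2,0],[0,-32,-4,2.2,0]]}}

```text
time: 21.1
tool_pos: [0.572, -0.4499, 0.0314]
tcp_rot: [-2.091, -2.344, -0.0]
wrist_force: [-0.2, -0.0, -0.9]
width: 0.241
grip_force: 117.7
```

Run:
```python
from plate import *
plate("s11.png",name="scene",cx=(.56,-.01),rad=.12)
plate("t11.png",name="top",cx=(.56,-.01),rad=.12)
```

```text
n 1707 rows 205 rect ((564.847412109375, -7.865760803222656), (153.46234130859375, 106.8647232055664), 6.765304088592529)
centroid [ 0.5645 -0.0128  0.0434] slopes wx,wy [ 0.0022 -0.0012] tcp [ 0.5721 -0.4501  0.0317] F [ 0.2  0.  -0.8]
n 1626 rows 171 rect ((562.9699096679688, -13.313926696777344), (151.36253356933594, 107.45186614990234), 7.081480503082275)
centroid [ 0.5603 -0.0159  0.0448] slopes wx,wy [ 0.0027 -0.0027] tcp [ 0.572  -0.4503  0.0318] F [ 0.1 -0.5 -1.1]
```

The plate is centred within a few mm and square to the rack. Now I'll lay the lifter down.

Call:
{"method": "step_arm", "body": {"motion": [[0,0,0,0.1,0],[0,0,0,0.2,0],[0,0,0,0.3,0],[0,0,0,0.3,0],[0,0,0,0.3,0]]}}

```text
time: 21.7
tool_pos: [0.5717, -0.4513, 0.029]
tcp_rot: [2.093, 2.342, 0.0]
wrist_force: [-0.7, 1.4, 4.5]
width: 0.24
grip_force: 118.5
```

Contact with the bench. I'll release it and go up.

Call:
{"method": "step_arm", "body": {"motion": [[0,0,0,0.05,0],[0,0,0,0.05,0],[4,0,0,0.05,0],[8.5,0,0,0.05,0],[8.5,0,0,0.05,0],[8.5,0,0,0.05,0],[8.5,0,0,0.05,0],[8.5,0,0,0.05,0],[8.5,0,0,-1,0],[8.5,0,0,-4,0],[8.5,0,0,-8,0],[8.5,0,0,-12,0],[8.5,0,0,-16,0],[8.5,0,0,-18,0],[8.5,0,0,-18,0]]}}

```text
time: 23.2
tool_pos: [0.5738, -0.4532, 0.2154]
tcp_rot: [2.086, 2.335, 0.0]
wrist_force: [-0.4, -1.5, 0.5]
width: 1.0
grip_force: 0.0
```

Run:
```python
from plate import *
plate("s12.png",name="scene",cx=(.56,-.01),rad=.12)
im,d,K,T=shot("wrist","w12.png"); P=cloud(d,K,T); hsv=cv2.cvtColor(im,cv2.COLOR_RGB2HSV)
m=(hsv[...,1]<70)&(abs(P[...,0]-.56)<.06)&(abs(P[...,1]+.34)<.07)&(P[...,2]<.008)
print("blade z",np.percentile(P[m][:,2],[5,50,95]),cv2.minAreaRect((P[m][:,:2]*1000).astype(np.float32)))
h=(P[...,2]>.05)&(P[...,2]<.075)&(abs(P[...,0]-.57)<.03)&(P[...,1]<-.40)&(P[...,1]>-.53);print("handle top",np.median(P[h][:,2]))
```

```text
n 1677 rows 205 rect ((565.2831420898438, -7.956821441650391), (152.6973114013672, 106.48107147216797), 6.811588764190674)
centroid [ 0.5659 -0.0123  0.0434] slopes wx,wy [ 0.0019 -0.0018] tcp [ 0.5727 -0.4522  0.212 ] F [-0.5 -0.2 -0.5]
blade z [0.00116131 0.00268007 0.00401136] ((560.5405883789062, -350.9577941894531), (66.89143371582031, 113.76800537109375), 6.279956817626953)
handle top 0.06194114028908637
```

View pics/s12.png

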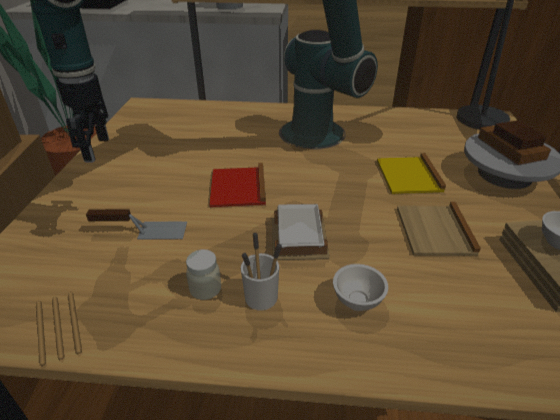

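The plate sits across the rack's bars at (300,228). The lifter lies flat on bare bench at (140,222), and the jar, pot and bowl have not moved. Handing in.

```bash
python3 -c "
from workcell import bot
print(bot.finish_job())"
```

```text
the job is handed in; nothing more can be done
None
```

The job is handed in (no verdict was returned): by my last measurements the plate rests flat, within about 5 mm of centre and square across the rack's bars, the lifter lies flat on the bare bench, and the jar, bowl and brush pot were left alone.

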